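Pack, shut and tally the buckles

TASK

Pack the brass buckles in the grey parts case: press the catch pad at the front so the sprung lid pops up, swing the lid right back until it rests open, put every buckle from the heat-proof board into the case, and close the lid until its catch holds it fully shut. On the window counter, turn the knob until the window shows squarely the number of buckles packed. Leave the other things on the bench alone.

Things in the scene. Friction and masses are not known exactly. Their poses are not given: they have to be found in the camera images.
- case: open-topped grey steel case fixed to the bench, 170 mm (its x) by 210 mm (its y) by 65 mm high, walls and floor 5 mm; origin at the centre of its underside; its +x side carries the lid hinge, its -x side (facing the robot) the catch. In the corner at its (+x, +y) stands an 18 mm square post 55 mm high (centre x 55, y 89 mm) holding the sprung pin that kicks the lid up
- lid (a joint): angle of the aluminium lid, 0 shut (held by the catch), grows as it opens, stop at 1.7 rad, just past upright, where it rests by its weight. Freed, it pops up to about 0.6 rad and stays; lifted less than upright it falls back there. To shut, push it firmly from there to 0 (some 3 to 8 N at the handle, holding the bar or pressing on it); the catch then snaps over its front edge
- lid_hinge (a point): point on the hinge line at the middle of the lid's far edge, 65 mm above the bench; the hinge line runs along the case's y. The lid plate is 170 mm long from here, 210 mm wide, 8 mm thick, 120 g
- lid_handle (a point): middle of the round bar handle (10 mm thick, 90 mm long, along the case's y) on top of the lid; the bar's axis is 35 mm above the lid's outer face and 140 mm from the hinge line along the lid (30 mm from the front edge). The gripper can pinch the bar across, and the bar turns between the pads
- release_pad (a point): middle of the top of the black catch pad (36 by 34 mm) sticking out at the front (-x) of the case, about 40 mm above the bench. It is the outer arm of a spring rocker whose steel hook overlaps the lid's front edge; pressing the pad down frees the lid. The hook is 30 mm wide and rises about 17 mm above the shut lid
- release (a joint): angle of the catch rocker, 0 at rest (hooked), grows as the pad is pressed, 0.3 rad fully pressed (pad about 8 mm down, about 5 N); the hook is clear at about 0.1 rad. It springs back
- counter: the window counter, a grey box fixed to the bench, 150 by 150 by 34 mm; origin at the centre of its underside
- dial (a joint): angle of the numbered drum and its knob, grows clockwise seen from above; the number k (0 to 7) is squarely in the window at k x 0.7854 rad (pi/4 a number); stops just below 0 and above 7. No clicks; friction holds it (0.05 N m)
- dial_grip (a point): on the knob's vertical axis (at the middle of the counter), 62 mm above the bench, at the height to grip; the knob is a bar 44 mm long, 14 mm wide, between 40 and 72 mm above the bench; its long side lies along this point's x
- window (a point): the middle of the 26 by 20 mm window in the counter's top face, 48 mm to the counter's -y side of the knob's axis; the numbers are black on white, 18 mm tall, upright seen from the robot's side
- board: pale heat-proof board fixed to the bench, 230 by 240 by 4 mm, origin at the centre of its underside
- buckle1: a solid brass belt buckle: a rectangular block 50 mm (its x) by 30 mm (its y) by 12 mm thick with a raised rim and middle bar on top, 60 g, lying flat on the board at the start; origin at the centre of its underside, z through its thickness
- buckle2: a solid brass belt buckle: a rectangular block 50 mm (its x) by 30 mm (its y) by 12 mm thick with a raised rim and middle bar on top, 60 g, lying flat on the board at the start; origin at the centre of its underside, z through its thickness. None if absent
- buckle3: a solid brass belt buckle: a rectangular block 50 mm (its x) by 30 mm (its y) by 12 mm thick with a raised rim and middle bar on top, 60 g, lying flat on the board at the start; origin at the centre of its underside, z through its thickness. None if absent
- buckle4: a solid brass belt buckle: a rectangular block 50 mm (its x) by 30 mm (its y) by 12 mm thick with a raised rim and middle bar on top, 60 g, lying flat on the board at the start; origin at the centre of its underside, z through its thickness. None if absent
- solder_round: white ceramic soldering block, 120 mm across, 45 mm high, bystander; origin at the centre of its underside
- flux_jar: small jar, 52 mm across, 60 mm high, bystander; origin at the centre of its underside
- tweezers: steel tweezers 140 mm long lying on the bench beyond the work, bystander; origin at their middle
Mind the look-alikes: they are no part of the job. Leave any red look-alike of the buckle1 alone. What is shaped like the buckle2 but red is not meant.

How it is judged (in metres and radians):
On the way, in this order (a step that is already met when the one before it is completed fails the run):
1. the catch has been pressed and the lid has popped up (value of joint lid above 0.25 rad), for 0.1 s.
2. the lid rests fully open (value of joint lid above 1.6 rad and velocity of joint lid between -0.1 and 0.1 rad/s), for 0.3 s.
3. every buckle lies inside the case (x of buckle1 in the frame of case between -0.085 and 0.085 m and y of buckle1 in the frame of case between -0.105 and 0.105 m and z of buckle1 in the frame of case between 0 and 0.06 m and x of buckle2 in the frame of case between -0.085 and 0.085 m and y of buckle2 in the frame of case between -0.105 and 0.105 m and z of buckle2 in the frame of case between 0 and 0.06 m and x of buckle3 in the frame of case between -0.085 and 0.085 m and y of buckle3 in the frame of case between -0.105 and 0.105 m and z of buckle3 in the frame of case between 0 and 0.06 m and x of buckle4 in the frame of case between -0.085 and 0.085 m and y of buckle4 in the frame of case between -0.105 and 0.105 m and z of buckle4 in the frame of case between 0 and 0.06 m and linear speed of each of buckle1, buckle2, buckle3, buckle4 below 0.03 m/s), for 0.2 s.
4. the lid is shut (value of joint lid below 0.04 rad), for 0.2 s.
At the end, for the whole second after the job is handed in: the lid is fully shut and held by its catch (within 0.04 rad), every buckle present at the start lies at rest inside the case, and the dial stands still with the number of buckles within 0.13 rad of the middle of the window (all of step 3 and value of joint lid below 0.04 rad and (((height (world z) of buckle2 above -99 m or value of joint dial above 99 rad) and (height (world z) of buckle3 above 99 m and value of joint dial above -99 rad) and (height (world z) of buckle4 above 99 m and value of joint dial above -99 rad) and value of joint dial between 1.4408 and 1.7008 rad) or ((height (world z) of buckle2 above 99 m and value of joint dial above -99 rad) and (height (world z) of buckle3 above -99 m or value of joint dial above 99 rad) and (height (world z) of buckle4 above 99 m and value of joint dial above -99 rad) and value of joint dial between 1.4408 and 1.7008 rad) or ((height (world z) of buckle2 above 99 m and value of joint dial above -99 rad) and (height (world z) of buckle3 above 99 m and value of joint dial above -99 rad) and (height (world z) of buckle4 above -99 m or value of joint dial above 99 rad) and value of joint dial between 1.4408 and 1.7008 rad) or ((height (world z) of buckle2 above -99 m or value of joint dial above 99 rad) and (height (world z) of buckle3 above -99 m or value of joint dial above 99 rad) and (height (world z) of buckle4 above 99 m and value of joint dial above -99 rad) and value of joint dial between 2.22619 and 2.48619 rad) or ((height (world z) of buckle2 above -99 m or value of joint dial above 99 rad) and (height (world z) of buckle3 above 99 m and value of joint dial above -99 rad) and (height (world z) of buckle4 above -99 m or value of joint dial above 99 rad) and value of joint dial between 2.22619 and 2.48619 rad) or ((height (world z) of buckle2 above 99 m and value of joint dial above -99 rad) and (height (world z) of buckle3 above -99 m or value of joint dial above 99 rad) and (height (world z) of buckle4 above -99 m or value of joint dial above 99 rad) and value of joint dial between 2.22619 and 2.48619 rad) or ((height (world z) of buckle2 above -99 m or value of joint dial above 99 rad) and (height (world z) of buckle3 above -99 m or value of joint dial above 99 rad) and (height (world z) of buckle4 above -99 m or value of joint dial above 99 rad) and value of joint dial between 3.01159 and 3.27159 rad)) and velocity of joint dial between -0.05 and 0.05 rad/s); the robot touches nothing.
It fails at once if the soldering block was disturbed (moved more than 40 mm) (distance of solder_round from where it was at the start of the episode above 0.04 m).
It fails at once if the jar was disturbed (moved more than 40 mm) (distance of flux_jar from where it was at the start of the episode above 0.04 m).
It fails at once if the tweezers was disturbed (moved more than 40 mm) (distance of tweezers from where it was at the start of the episode above 0.04 m).
Of buckle2, buckle3, buckle4 only 1 to 3 are there at a start; the rules pass over those that are not, and their reading is None.
At some moment in a run one of buckle1, buckle2, buckle3, buckle4 may be knocked a few centimetres aside while the robot is not near it.
Once in a run the grip may slacken for a moment while it holds something.
It also fails if it takes over 210 s, if anything falls off the work surface, if the arm or the gripper's body presses on something with over 40 N, if the wrist force passes 120 N, or if a joint passes its speed limit or range.

ROBOT

A 6-joint arm with a two-finger parallel gripper is mounted at the origin on the work surface. World frame = base frame: x ahead of the robot, y to its left, z up, the work surface at z = 0. Lengths are in mm, angles in rad, forces in N, time in s.
With the tool pointing down it reaches from about 350 to 850 mm from the base axis. Payload 8.1 kg.
Tool frame: the origin (TCP) lies at the very end of the fingers, on their centre line; the grasp point (between the pads) lies arm.grasp_offset behind it (arm.grasp_offset is the distance from the TCP to the grasp point, in mm); z points along the fingers, y is the line along which they close (so a half turn about z gives the same grasp; the last joint's range is limited). The gripper opens to 93 mm and grips with 3 to 60 N. Pads are 15 mm wide; open, the fingers measure 128 mm over their backs; the gripper's body (75 mm by 188 mm) begins 65 mm behind the grasp point.
Start: joints at [-1.26, 0.13, 1.488, -0, 1.523, -0.085], TCP at [231.348, -553.609, 218.635] pointing down, gripper open.
Joint ranges: [-2.96, 2.96], [-0.89, 2.26], [0.02, 2.5], [-1.34, 4.48], [0, 2.73], [-2.66, 2.66]. Speed limits (rad/s): [2.39, 2.39, 2.79, 3.14, 3.14, 3.14].

INTERFACE

Orientations are given as a rotation vector (axis times angle).
In Python, from bench import arm, viewer gives the robot as it stands.
- The arm moves only by the tool send_rows, never from a script. Its argument "targets" is a list of rows, each a list of 7 numbers: the turn, a rotation vector about the tool's x, y, z in degrees, then the shift along the tool's x, y, z in m, then the opening, from -1 (shut) to 1 (fully open). A call has 1 to 12 rows; each row shifts and turns the commanded pose from where the row before left it, along the tool's axes as they then stand; what a row does not reach is not made up. A row lasts 1/12 s, in which the tool goes at most 41.7 mm and 7.16 degrees, less where a joint would pass 70% of its speed; a pose out of reach is approached as far as the arm can. A call with a gripper value outside its range is refused whole. The fingers move at their own pace and stop on an object; "force" is the grip in N (left out, the last holds). Time passes only in rows, so rows that do not move let the fingers close. It gives the time, the measured TCP pose, the force, the opening and the grip force at its end, in the units of the state.
- arm.observe(): the state, without advancing time (a new reading comes with each control period).
- viewer.camera(name): name is "scene" or "top"; returns (picture, depth): 400x640x3 uint8, blue, green, red; 400x640 float32, mm along the optical axis (not along the pixel's ray), 0 where there is no reading.
- viewer.get_calibration(name): a dict with "fx", "fy", "cx", "cy" (pixels), "rvec" (rotation vector, rad) and "tvec" (3), from world to camera coordinates, as OpenCV has them. Camera axes: x right, y down, z forward; pixel columns grow to the right and rows downward; lengths in mm; the calibration is good to about 2 mm. A picture is of the moment at which its call begins. get_calibration takes no time and is no camera call.
- arm.job_done(): hands the job in; it is judged then, once.
The state is a dict: "time_s": time; "joint_positions": joint angles; "qd": joint speeds; "tau": joint torques, N m; "tcp_pos": TCP position; "ee_rot": TCP orientation; "force": force on the tool from outside, world axes, zero at the start; "torque": the same for the moment, N m; "opening": finger opening in mm; "grasp_force": force on a finger pad.
Only numpy, scipy, OpenCV 4.12 (cv2) and the standard library are available. Lean on these libraries where they do the work, as an engineer would, in place of code of your own. Each camera call takes 0.05 s, during which the arm holds its last target. There are 200 camera calls.

## Working session

There is one attempt and no reset: what is moved stays moved. The work goes in short steps, Python scripts to look and compute and a tool call to move; the robot and the scene stay as the last step left them, time stands still between calls to the robot, and variables do not carry over. Pictures are saved under pics/ and viewed, at most 14 in all, crops included, and the job is handed in when it is done.

Besides the shell and the picture viewer there is one more tool, called after "Request:" as a command line: name --pt "numbers of a row" for each row, then --argument value for the rest. send_rows: Moves the arm, as the interface text tells. Its arguments: {"type":"object","properties":{"targets":{"type":"array","items":{"type":"array","items":{"type":"number"}}},"force":{"type":"number"}},"required":["targets"]}

```bash
ls; mkdir -p pics; cat > h.py <<'E'
import numpy as np, cv2
from bench import arm, viewer
def cal(n):
    c=viewer.get_calibration(n);R=cv2.Rodrigues(np.array(c["rvec"],float))[0];return c,R,np.array(c["tvec"],float).ravel()
def ray(n,u,v,z):
    c,R,t=cal(n);d=R.T@np.array([(u-c["cx"])/c["fx"],(v-c["cy"])/c["fy"],1]);o=-R.T@t
    return o+d*(z-o[2])/d[2]
def cloud(n,D):
    c,R,t=cal(n);v,u=np.indices(D.shape);P=np.stack([(u-c["cx"])/c["fx"]*D,(v-c["cy"])/c["fy"]*D,D],-1)
    return (P-t)@R
def proj(n,p):
    c,R,t=cal(n);q=R@np.array(p,float)+t;return c["fx"]*q[0]/q[2]+c["cx"],c["fy"]*q[1]/q[2]+c["cy"]
E
python3 - <<'E'
from h import *
for n in("top","scene"):
    I,D=viewer.camera(n);cv2.imwrite(f"pics/{n}0.png",I);np.save(f"{n}0.npy",D)
    c,R,t=cal(n);print(n,c["fx"],(-R.T@t).round(),R.round(2).tolist())
s=arm.observe();print(s,arm.grasp_offset)
E
```

```text
pics
top 382.7674806473188 [ 413.   54. 1051.] [[0.02, -1.0, -0.0], [-0.98, -0.02, -0.17], [0.17, 0.01, -0.99]]
scene 366.664834324823 [1288. -366.  674.] [[0.51, 0.86, -0.01], [0.49, -0.3, -0.82], [-0.71, 0.41, -0.57]]
{'time_s': 0.1, 'joint_positions': array([-1.26040223e+00,  1.31066061e-01,  1.48916830e+00, -1.03703878e-05,
        1.52298933e+00, -8.53715977e-02]), 'qd': array([-0.00018115, -0.00099076, -0.00213426, -0.00193126,  0.00122138,
       -0.00059402]), 'tau': array([ 2.27462151e-03, -5.61348367e+01, -4.93093228e+01,  7.71730207e-02,
        2.92422599e-02, -7.44130739e-05]), 'tcp_pos': array([ 231.18593724, -553.12202315,  217.705181  ]), 'ee_rot': array([-3.07869633e+00, -6.17300438e-01,  3.03659842e-04]), 'force': array([-0.14334271,  0.17152401,  0.04284259]), 'torque': array([ 0.0290181 , -0.00654895, -0.01143586]), 'grasp_force': 0.0, 'opening': 92.94499166583327} 18.8
```

View pics/top0.png

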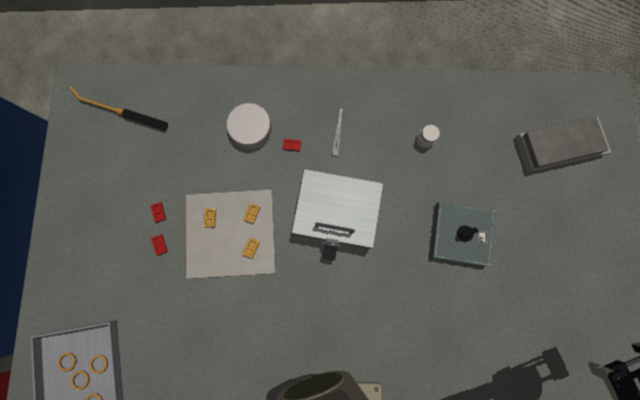

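View pics/scene0.png

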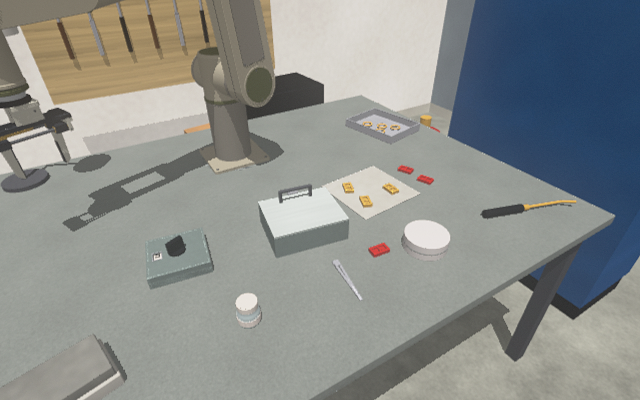

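Top view: three brass buckles sit on the pale board at (210,217), (252,213) and (251,247). The red look-alikes are at (291,145), (158,212) and (159,244); they are the wrong colour and off the board. The case lid is at (337,210) with its handle at (334,230) and catch pad at (328,253). The counter knob is at (465,234) and its window at (483,237).

```bash
cat > m.py <<'E'
from h import *
def buckles(I,n="top",z=14):
    H=cv2.cvtColor(I,cv2.COLOR_BGR2HSV);m=cv2.inRange(H,(12,110,90),(32,255,255))
    out=[]
    for c in cv2.findContours(m,cv2.RETR_EXTERNAL,cv2.CHAIN_APPROX_NONE)[0]:
        if cv2.contourArea(c)<40: continue
        P=np.array([ray(n,u,v,z)[:2] for u,v in c[:,0]],np.float32)
        (x,y),(w,h),a=cv2.minAreaRect(P)
        if w<h:a+=90
        out.append((round(x),round(y),round(max(w,h)),round(min(w,h)),round((a+90)%180-90),c.mean(0)[0].round().tolist()))
    return out
E
python3 - <<'E'
from m import *
I=cv2.imread("pics/top0.png");D=np.load("top0.npy");P=cloud("top",D)
for b in buckles(I):print(b)
def rect(mask,lab):
    Q=P[mask][:,:2].astype(np.float32);(x,y),(w,h),a=cv2.minAreaRect(Q);print(lab,round(x,1),round(y,1),round(w),round(h),round(a,1),mask.sum(),"z",np.median(P[mask][:,2]).round(1))
def reg(u0,u1,v0,v1,z0,z1):
    m=np.zeros(D.shape,bool);m[v0:v1,u0:u1]=True;m&=(P[...,2]>z0)&(P[...,2]<z1)&(D>0)
    return cv2.morphologyEx(m.astype(np.uint8),cv2.MORPH_OPEN,np.ones((3,3)))>0
rect(reg(280,400,160,255,66,80),"lid")
rect(reg(280,400,200,255,95,120),"handle")
rect(reg(300,350,245,270,30,50),"pad")
rect(reg(300,350,235,265,80,94),"hook")
rect(reg(420,510,190,280,26,42),"counter")
rect(reg(420,510,190,280,60,85),"knob")
rect(reg(220,280,90,160,30,60),"solder")
rect(reg(410,450,110,160,45,75),"jar")
print(P[217,220],P[300,300])
big=cv2.resize(I[195:275,425:505],(560,560),interpolation=cv2.INTER_CUBIC)
b2=cv2.resize(I[195:275,180:280],(700,560),interpolation=cv2.INTER_CUBIC)[:,:]
cv2.imwrite("pics/c1.png",cv2.resize(np.hstack([big,b2]),(800,356)))
E
```

```text
(101, 659, 43, 43, 8, [79.0, 380.0])
(141, 618, 44, 41, -89, [98.0, 364.0])
(144, 699, 44, 41, -89, [66.0, 362.0])
(443, 243, 49, 29, -22, [250.0, 248.0])
(522, 359, 47, 30, 1, [209.0, 218.0])
(538, 245, 49, 29, -20, [251.0, 213.0])
(851, 713, 174, 24, 67, [95.0, 102.0])
lid 548.8 12.7 210 171 80.8 5096 z 72.9
handle 494.5 22.0 95 10 81.1 158 z 112.0
pad 435.7 31.3 33 39 79.9 183 z 39.2
hook 0.0 0.0 0 0 0.0 0 z nan
counter 493.0 -325.5 152 151 82.1 3029 z 32.8
knob 492.9 -324.8 14 44 21.6 99 z 70.3
solder 781.5 261.7 118 117 4.8 1445 z 44.4
jar 760.5 -235.8 45 47 84.2 250 z 58.7
[525.38097058 332.27014218   3.81884079] [309.23171352 105.3415979    3.95129764]
  return _methods._mean(a, axis=axis, dtype=dtype,
  ret = ret.dtype.type(ret / rcount)
```

View pics/c1.png

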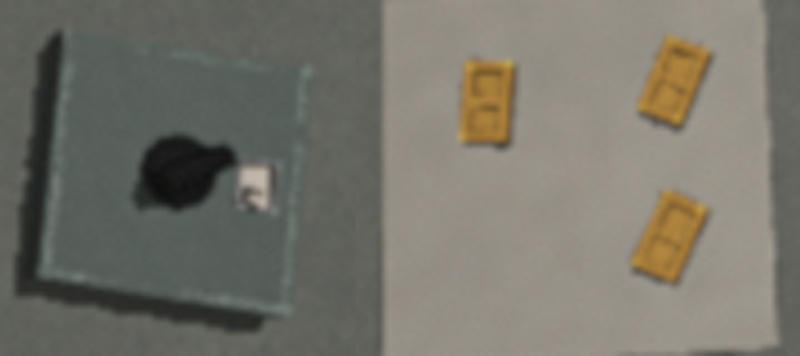

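Crop: the board holds exactly three brass buckles and nothing red, so the count is 3. The knob bar points to the upper right of the counter, and the digit is too coarse to read from here. Next is the move to the catch pad.

```bash
cat > go.py <<'E'
import sys; from h import *
from scipy.spatial.transform import Rotation as R_
def go(x,y,z,yaw,pitch=0):
    """target TCP, yaw of tool x (deg), pitch about tool x (deg); prints turn first, then shift"""
    s=arm.observe();p=s["tcp_pos"];R=R_.from_rotvec(s["ee_rot"])
    T=R_.from_euler("z",yaw,degrees=True)*R_.from_euler("x",180+pitch,degrees=True)
    print("at",p.round(1),"t",round(s["time_s"],2),"open",round(s["opening"],1),"F",s["force"].round(1))
    print("turn",(R.inv()*T).as_rotvec(degrees=True).round(2),"shift mm",(T.inv().apply(np.array([x,y,z])-p)).round(1))
if __name__=="__main__": go(*map(float,sys.argv[1:]))
E
python3 go.py 427.8 32.6 150 -9.2
```

```text
at [ 231.2 -553.1  217.7] t 0.1 open 92.9 F [-0.1  0.2  0. ]
turn [-9.000e-02  2.000e-02  3.188e+01] shift mm [ 100.4 -609.6   67.7]
```

Request:
send_rows --pt "0 0 5.3 0 0 0 -1" --pt "0 0 5.3 0 0 0 -1" --pt "0 0 5.3 0 0 0 -1" --pt "0 0 5.3 0 0 0 -1" --pt "0 0 5.3 0 0 0 -1" --pt "0 0 5.4 0 0 0 -1" --force 20

```text
time_s: 0.6
tcp_pos: [231.3, -553.3, 218.0]
ee_rot: [-3.13, 0.26, 0.001]
force: [-1.2, -0.6, 0.4]
opening: 57.6
grasp_force: 0.0
```

Request:
send_rows --pt "0 0 0 0.005 -0.03 0 -1" --pt "0 0 0 0.005 -0.03 0 -1" --pt "0 0 0 0.005 -0.03 0 -1" --pt "0 0 0 0.005 -0.03 0 -1" --pt "0 0 0 0.005 -0.03 0 -1" --pt "0 0 0 0.005 -0.03 0 -1" --pt "0 0 0 0.005 -0.03 0 -1" --pt "0 0 0 0.005 -0.03 0 -1" --pt "0 0 0 0.005 -0.03 0 -1" --pt "0 0 0 0.005 -0.03 0 -1"

```text
time_s: 1.43
tcp_pos: [328.8, -263.9, 218.2]
ee_rot: [-3.131, 0.253, 0.001]
force: [1.0, -0.5, 0.9]
opening: -0.1
grasp_force: 0.0
```

Request:
send_rows --pt "0 0 0 0.005 -0.03 0 -1" --pt "0 0 0 0.005 -0.03 0 -1" --pt "0 0 0 0.005 -0.03 0 -1" --pt "0 0 0 0.005 -0.03 0 -1" --pt "0 0 0 0.005 -0.03 0 -1" --pt "0 0 0 0.005 -0.03 0 -1" --pt "0 0 0 0.005 -0.03 0 -1" --pt "0 0 0 0.005 -0.03 0 -1" --pt "0 0 0 0.005 -0.03 0 -1" --pt "0 0 0 0.005 -0.03 0 -1" --pt "0 0 0 0 0 0 -1"

```text
time_s: 2.35
tcp_pos: [426.8, 26.9, 218.3]
ee_rot: [-3.13, 0.246, 0.0]
force: [-0.1, -0.5, 0.1]
opening: 0.6
grasp_force: 0.0
```

```bash
python3 go.py 427.8 32.6 60 -9.2
```

```text
at [426.8  26.9 218.3] t 2.35 open 0.6 F [-0.1 -0.5  0.1]
turn [-0.11  0.02  0.2 ] shift mm [ 1.000e-01 -5.800e+00  1.583e+02]
```

Request:
send_rows --pt "0 0 0 0 -0.006 0.03 -1" --pt "0 0 0 0 0 0.03 -1" --pt "0 0 0 0 0 0.03 -1" --pt "0 0 0 0 0 0.03 -1" --pt "0 0 0 0 0 0.03 -1" --pt "0 0 0 0 0 0.02 -1" --pt "0 0 0 0 0 0 -1"

```text
time_s: 2.93
tcp_pos: [422.7, 28.4, 43.7]
ee_rot: [3.131, -0.253, -0.014]
force: [-0.2, 0.7, -0.5]
opening: 0.4
grasp_force: 0.0
```

Request:
send_rows --pt "0 0 0 0 0 0.004 -1" --pt "0 0 0 0 0 0.004 -1" --pt "0 0 0 0 0 0.003 -1" --pt "0 0 0 0 0 0.003 -1" --pt "0 0 0 0 0 0.002 -1" --pt "0 0 0 0 0 0 -1" --pt "0 0 0 0 0 0 -1" --pt "0 0 0 0 0 0 -1"

```text
time_s: 3.6
tcp_pos: [427.4, 28.6, 33.8]
ee_rot: [3.131, -0.252, 0.0]
force: [-6.2, 1.2, 6.6]
opening: 0.5
grasp_force: 4.2
```

```bash
python3 - <<'E'
from h import *
I,D=viewer.camera("scene");cv2.imwrite("pics/s1.png",I[130:300,200:450].repeat(2,0).repeat(2,1));print(arm.observe()["force"])
E
```

```text
[-6.68130515  0.27557977  6.46733837]
```

View pics/s1.png

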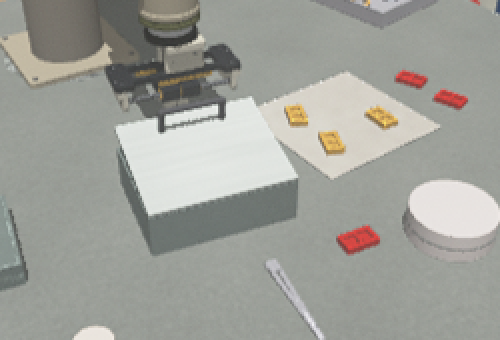

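Scene crop: the lid is still shut. The gripper stands over the pad with 6.5 N upward and 6.7 N backward on the tool, so a finger is probably touching the hook. I'll shift outward and press deeper.

Request:
send_rows --pt "0 0 0 -0.003 0 0 -1" --pt "0 0 0 -0.003 0 0 -1" --pt "0 0 0 0 0 0.002 -1" --pt "0 0 0 0 0 0.002 -1" --pt "0 0 0 0 0 0.002 -1" --pt "0 0 0 0 0 0 -1" --pt "0 0 0 0 0 0 -1"

```text
time_s: 4.23
tcp_pos: [423.6, 29.4, 31.1]
ee_rot: [3.131, -0.252, 0.006]
force: [-16.9, 0.1, 39.0]
opening: 0.5
grasp_force: 21.6
```

```bash
cat > lid.py <<'E'
from h import *
I,D=viewer.camera("scene");P=cloud("scene",D).reshape(-1,3);I2,D2=viewer.camera("top");P2=cloud("top",D2).reshape(-1,3)
c,s=np.cos(np.radians(-9.2)),np.sin(np.radians(-9.2))
for n,Q in(("scene",P),("top",P2)):
    d=Q[:,:2]-[632.7,-0.9];X=d@[c,s];Y=d@[-s,c];m=(abs(Y)<95)&(X>-175)&(X<-60)&(Q[:,2]>60)&(Q[:,2]<250)&((abs(Y)>50)if n=="top" else True)
    print(n,m.sum(),np.percentile(np.degrees(np.arctan2(Q[m,2]-65,-X[m])),[5,25,50,75,95]).round(1),"deg")
print(arm.observe()["tcp_pos"].round(1),arm.observe()["force"].round(1))
E
python3 lid.py
```

```text
scene 2275 [22.6 23.6 24.6 26.1 40.1] deg
top 1080 [23.9 24.7 25.5 26.4 28. ] deg
[423.6  29.4  31.1] [-16.5   0.9  40.3]
```

The lid has popped but may be resting against the gripper. I'll back off.

Request:
send_rows --pt "0 0 0 -0.003 0 -0.004 -1" --pt "0 0 0 -0.005 0 -0.004 -1" --pt "0 0 0 -0.01 0 -0.01 -1" --pt "0 0 0 -0.02 0 -0.01 -1" --pt "0 0 0 -0.02 0 -0.01 -1" --pt "0 0 0 0 0 -0.03 -1" --pt "0 0 0 0 0 -0.03 -1" --pt "0 0 0 0 0 -0.03 -1" --pt "0 0 0 0 0 -0.03 -1" --pt "0 0 0 0 0 -0.03 -1" --pt "0 0 0 0 0 0 -1"

```text
time_s: 5.25
tcp_pos: [366.7, 38.8, 221.3]
ee_rot: [-3.131, 0.252, -0.015]
force: [0.8, 0.1, 0.7]
opening: 0.0
grasp_force: 0.0
```

```bash
python3 lid.py; python3 - <<'E'
from m import *
I,D=viewer.camera("top")
for b in buckles(I):
    if b[0]>300:print(b)
P=cloud("top",D).reshape(-1,3);c,s=np.cos(np.radians(-9.2)),np.sin(np.radians(-9.2));d=P[:,:2]-[632.7,-.9];X=d@[c,s];Y=d@[-s,c]
# lid plate line fit and handle
m=(abs(Y)<100)&(abs(Y)>52)&(X>-150)&(X<-10)&(P[:,2]>70);a=np.polyfit(X[m],P[m,2],1);print("slope deg",np.degrees(np.arctan(-a[0])),"z at hinge",a[1])
h=(abs(Y)<40)&(X>-160)&(X<-30)&(P[:,2]-np.polyval(a,X)>25);print("bar top",h.sum(),np.median(X[h]),np.median(Y[h]),np.median(P[h,2]),np.median(P[h],0))
E
```

```text
scene 2068 [35.1 36.  36.7 37.8 51. ] deg
top 1218 [ 0.2 36.1 36.8 37.6 38.9] deg
[364.8  38.8 216. ] [ 0.4 -0.2 -0.2]
(443, 243, 49, 29, -22, [250.0, 248.0])
(522, 359, 47, 30, 1, [209.0, 218.0])
(538, 245, 49, 29, -20, [251.0, 213.0])
(851, 713, 174, 24, 67, [95.0, 102.0])
slope deg 33.181828245935485 z at hinge 74.53556418122014
bar top 153 -93.94069971572884 -0.4378510924824254 181.57781213607714 [539.93458435  13.68233551 181.57781214]
```

The lid stands at 33° and the bar axis is at about (540, 14, 178), which matches the geometry. I'll turn the gripper and pinch the bar.

Request:
send_rows --pt "0 0 -7 0 0 0 -0.3" --pt "0 0 -7 0 0 0 -0.3" --pt "0 0 -7 0 0 0 -0.3" --pt "0 0 -7 0 0 0 -0.3" --pt "0 0 -7 0 0 0 -0.3" --pt "0 0 -7 0 0 0 -0.3" --pt "0 0 -7 0 0 0 -0.3" --pt "0 0 -7 0 0 0 -0.3" --pt "0 0 -7 0 0 0 -0.3" --pt "0 0 -7 0 0 0 -0.3" --pt "0 0 -7 0 0 0 -0.3" --pt "0 0 -7 0 0 0 -0.3"

```text
time_s: 6.4
tcp_pos: [362.8, 38.8, 212.5]
ee_rot: [-2.488, -1.914, 0.004]
force: [0.1, 0.3, -0.5]
opening: 32.8
grasp_force: 0.0
```

Request:
send_rows --pt "0 0 -6 0 0 0 -0.3" --pt "0 0 0 0 0 0 -0.3"

```text
time_s: 6.57
tcp_pos: [362.9, 38.8, 212.6]
ee_rot: [-2.386, -2.04, 0.004]
force: [0.1, -0.1, 0.1]
opening: 32.5
grasp_force: 0.0
```

```bash
python3 go.py 540.2 14 200 80.8
```

```text
at [362.9  38.8 212.6] t 6.57 open 32.5 F [ 0.1 -0.1  0.1]
turn [-0.19  0.02  0.27] shift mm [  3.8 179.   12.6]
```

Request:
send_rows --pt "0 0 0 0.002 0.03 0 -0.3" --pt "0 0 0 0.002 0.03 0 -0.3" --pt "0 0 0 0 0.03 0 -0.3" --pt "0 0 0 0 0.03 0 -0.3" --pt "0 0 0 0 0.03 0 -0.3" --pt "0 0 0 0 0.029 0 -0.3" --pt "0 0 0 0 0 0.013 -0.3" --pt "0 0 0 0 0 0 -0.3"

```text
time_s: 7.23
tcp_pos: [539.8, 13.9, 197.0]
ee_rot: [-2.393, -2.028, 0.008]
force: [-1.3, 0.5, -0.3]
opening: 32.6
grasp_force: 0.0
```

```bash
python3 go.py 540.2 14 162 80.8
```

```text
at [539.8  13.9 197. ] t 7.23 open 32.6 F [-1.3  0.5 -0.3]
turn [-0.4   0.04 -0.23] shift mm [ 0.1  0.3 35. ]
```

Request:
send_rows --pt "0 0 0 0 0 0.012 -0.3" --pt "0 0 0 0 0 0.012 -0.3" --pt "0 0 0 0 0 0.011 -0.3" --pt "0 0 0 0 0 0 -1" --pt "0 0 0 0 0 0 -1" --pt "0 0 0 0 0 0 -1" --pt "0 0 0 0 0 0 -1" --pt "0 0 0 0 0 0 -1" --force 15

```text
time_s: 7.9
tcp_pos: [541.7, 14.1, 167.7]
ee_rot: [2.392, 2.035, 0.002]
force: [-1.2, 0.5, 2.3]
opening: 8.9
grasp_force: 15.0
```

```bash
python3 - <<'E'
from h import *
s=arm.observe();p=s["tcp_pos"];c,sn=np.cos(np.radians(-9.2)),np.sin(np.radians(-9.2))
X=(p[:2]-[632.7,-.9])@[c,sn];print("X",X,"z",p[2],s["opening"],s["grasp_force"],s["force"])
r,a0=np.hypot(140,43),np.arctan2(43,140)
prev=None
for t in np.linspace(33.2,97,17):
    a=np.radians(t)+a0;q=np.array([-r*np.cos(a),65+r*np.sin(a)])
    if prev is not None:print(round(t),"dy",(q-prev)[0].round(1),"dz",-(q-prev)[1].round(1))
    prev=q
E
```

```text
X -92.19619410686701 z 167.65045267004828 8.899822312708814 15.000233352184296 [-1.19574503  0.54718936  2.25932707]
37 dy 8.1 dz -6.2
41 dy 8.5 dz -5.7
45 dy 8.8 dz -5.1
49 dy 9.2 dz -4.4
53 dy 9.5 dz -3.8
57 dy 9.7 dz -3.1
61 dy 9.9 dz -2.4
65 dy 10.0 dz -1.7
69 dy 10.1 dz -1.0
73 dy 10.2 dz -0.3
77 dy 10.2 dz 0.4
81 dy 10.1 dz 1.1
85 dy 10.0 dz 1.8
89 dy 9.9 dz 2.5
93 dy 9.7 dz 3.2
97 dy 9.4 dz 3.8
```

Request:
send_rows --pt "0 0 0 0 0.008 -0.006 -1" --pt "0 0 0 0 0.0085 -0.0057 -1" --pt "0 0 0 0 0.009 -0.005 -1" --pt "0 0 0 0 0.009 -0.0045 -1" --pt "0 0 0 0 0.0095 -0.004 -1" --pt "0 0 0 0 0.0095 -0.003 -1" --pt "0 0 0 0 0.01 -0.0025 -1" --pt "0 0 0 0 0.01 -0.0015 -1"

```text
time_s: 8.57
tcp_pos: [614.5, 2.1, 199.9]
ee_rot: [2.392, 2.035, 0.001]
force: [-1.5, -1.1, 1.4]
opening: 9.6
grasp_force: 15.0
```

Request:
send_rows --pt "0 0 0 0 0.01 -0.001 -1" --pt "0 0 0 0 0.01 0 -1" --pt "0 0 0 0 0.01 0.0005 -1" --pt "0 0 0 0 0.01 0.001 -1" --pt "0 0 0 0 0.01 0.002 -1" --pt "0 0 0 0 0.01 0.0025 -1" --pt "0 0 0 0 0.0095 0.003 -1" --pt "0 0 0 0 0.007 0.003 -1" --pt "0 0 0 0 0 0 -1" --pt "0 0 0 0 0 0 -1"

```text
time_s: 9.4
tcp_pos: [690.0, -10.3, 188.4]
ee_rot: [2.392, 2.035, 0.001]
force: [1.3, -1.6, 1.8]
opening: 9.5
grasp_force: 15.0
```

```bash
cat > lid2.py <<'E'
from h import *
s=arm.observe();p=s["tcp_pos"];c,sn=np.cos(np.radians(-9.2)),np.sin(np.radians(-9.2))
print("X",((p[:2]-[632.7,-.9])@[c,sn]).round(1),"z",p[2].round(1),s["opening"],s["force"].round(1))
for n in("scene","top"):
    I,D=viewer.camera(n);Q=cloud(n,D).reshape(-1,3);d=Q[:,:2]-[632.7,-.9];X=d@[c,sn];Y=d@[-sn,c]
    m=(abs(Y)<100)&(abs(Y)>50)&(abs(X)<60)&(Q[:,2]>90)&(Q[:,2]<245)
    if m.sum()>20:
        a=np.polyfit(Q[m,2],X[m],1);print(n,m.sum(),"face angle",round(90+np.degrees(np.arctan(a[0])),1),"X at z65",np.polyval(a,65).round(1),"zmax",Q[m,2].max().round(1))
E
python3 lid2.py
```

```text
X 58.1 z 188.4 9.527953799391028 [ 1.3 -1.6  1.8]
scene 1450 face angle 96.4 X at z65 9.5 zmax 234.1
top 611 face angle 96.8 X at z65 -1.1 zmax 238.2
```

The lid reads about 96.6°, at its stop. I'll open slightly and lift away.

Request:
send_rows --pt "0 0 0 0 0 0 -0.6" --pt "0 0 0 0 0 0 -0.6" --pt "0 0 0 0 0 0 -0.6" --pt "0 0 0 0 0 -0.01 -0.6" --pt "0 0 0 0 0 -0.015 -0.6" --pt "0 0 0 0 0 -0.02 -0.6" --pt "0 0 0 0 0 -0.03 -0.6" --pt "0 0 0 0 0 -0.03 -0.6" --pt "0 0 0 0 0 0 -0.6"

```text
time_s: 10.25
tcp_pos: [691.6, -10.0, 302.1]
ee_rot: [2.387, 2.031, 0.012]
force: [0.2, -0.4, 1.4]
opening: 18.6
grasp_force: 0.0
```

```bash
python3 lid2.py; python3 - <<'E'
from m import *
I,D=viewer.camera("top")
for b in buckles(I):
    if b[0]>300:print(b)
E
python3 go.py 538 245 120 -20
```

```text
X 59.6 z 302.1 18.636612358085564 [ 0.2 -0.4  1.4]
scene 1715 face angle 97.3 X at z65 10.0 zmax 233.5
top 401 face angle 99.1 X at z65 -3.3 zmax 235.9
(443, 242, 49, 29, -22, [250.0, 248.0])
(522, 359, 47, 30, 1, [209.0, 218.0])
(538, 245, 49, 29, -20, [251.0, 213.0])
(851, 713, 174, 24, 67, [96.0, 102.0])
at [689.5  -9.9 293.6] t 10.4 open 18.7 F [-0.7  0.2  0.3]
turn [ 3.0000e-02 -6.0000e-02  1.0078e+02] shift mm [-229.5 -187.7  173.6]
```

```bash
python3 go.py 538 245 100 160
```

```text
at [689.5  -9.9 293.6] t 10.4 open 18.7 F [-0.7  0.2  0.3]
turn [ 6.000e-02  3.000e-02 -7.922e+01] shift mm [229.5 187.7 193.6]
```

Request:
send_rows --pt "0 0 -7 0 0 0 0.2" --pt "0 0 -7 0 0 0 0.2" --pt "0 0 -7 0 0 0 0.2" --pt "0 0 -7 0 0 0 0.2" --pt "0 0 -7 0 0 0 0.2" --pt "0 0 -7 0 0 0 0.2" --pt "0 0 -7 0 0 0 0.2" --pt "0 0 -7 0 0 0 0.2" --pt "0 0 -7 0 0 0 0.2" --pt "0 0 -7 0 0 0 0.2" --pt "0 0 -7 0 0 0 0.2" --pt "0 0 -2 0 0 0 0.2"

```text
time_s: 11.4
tcp_pos: [688.4, -9.9, 290.4]
ee_rot: [-0.539, -3.091, 0.0]
force: [-0.2, 0.5, 1.5]
opening: 56.0
grasp_force: 0.0
```

```bash
python3 go.py 538 245 100 160
```

```text
at [688.4  -9.9 290.4] t 11.4 open 56.0 F [-0.2  0.5  1.5]
turn [-0.05 -0.21  0.21] shift mm [228.5 188.  190.4]
```

Request:
send_rows --pt "0 0 0 0.0285 0.0235 0 0.2" --pt "0 0 0 0.0285 0.0235 0 0.2" --pt "0 0 0 0.0285 0.0235 0 0.2" --pt "0 0 0 0.0285 0.0235 0 0.2" --pt "0 0 0 0.0285 0.0235 0 0.2" --pt "0 0 0 0.0285 0.0235 0.02 0.2" --pt "0 0 0 0.0285 0.0235 0.03 0.2" --pt "0 0 0 0.0285 0.0235 0.035 0.2" --pt "0 0 0 0 0 0.035 0.2" --pt "0 0 0 0 0 0.035 0.2" --pt "0 0 0 0 0 0.035 0.2" --pt "0 0 0 0 0 0 0.2"

```text
time_s: 12.4
tcp_pos: [539.3, 233.4, 102.8]
ee_rot: [-0.548, -3.079, 0.012]
force: [-1.5, -0.5, -1.7]
opening: 56.1
grasp_force: 0.0
```

```bash
python3 go.py 538 245 8 160; python3 -c "
from m import *
for b in buckles(viewer.camera('top')[0]):
    if b[0]>300:print(b)
I=viewer.camera('scene')[0]
for b in buckles(I,'scene'):
    if b[0]>300:print('s',b)"
```

```text
at [539.3 233.4 102.8] t 12.4 open 56.1 F [-1.5 -0.5 -1.7]
turn [-0.57 -0.72 -0.18] shift mm [ 5.2 10.5 94.8]
(524, 358, 48, 30, 4, [208.0, 216.0])
(851, 713, 174, 24, 67, [96.0, 102.0])
s (850, 708, 177, 24, 71, [549.0, 203.0])
s (544, 239, 59, 30, -20, [365.0, 201.0])
s (529, 351, 54, 35, 0, [390.0, 188.0])
```

Request:
send_rows --pt "0 0 0 0.005 0.01 0 0.2" --pt "0 0 0 0 0 0.025 0.2" --pt "0 0 0 0 0 0.025 0.2" --pt "0 0 0 0 0 0.02 0.2" --pt "0 0 0 0 0 0.01 0.2" --pt "0 0 0 0 0 0 0.2" --pt "0 0 0 0 0 0 0.2"

```text
time_s: 13.08
tcp_pos: [546.2, 247.0, 34.9]
ee_rot: [0.551, 3.091, 0.002]
force: [0.1, 0.0, 0.4]
opening: 56.0
grasp_force: 0.0
```

```bash
python3 go.py 538 245 8 160
```

```text
at [546.2 247.   34.9] t 13.08 open 56.0 F [0.1 0.  0.4]
turn [ 0.08  0.08 -0.22] shift mm [ 7.  -4.7 26.9]
```

Request:
send_rows --pt "0 0 0 0.007 -0.005 0.007 0.2" --pt "0 0 0 0 0 0.01 0.2" --pt "0 0 0 0 0 0.008 0.2" --pt "0 0 0 0 0 0 0.2" --pt "0 0 0 0 0 0 0.2" --pt "0 0 0 0 0 0 0.2"

```text
time_s: 13.58
tcp_pos: [537.2, 244.2, 8.5]
ee_rot: [0.552, 3.092, 0.0]
force: [0.6, -0.5, -0.5]
opening: 56.1
grasp_force: 0.0
```

```bash
python3 go.py 538 245 8 160
```

```text
at [537.2 244.2   8.5] t 13.58 open 56.1 F [ 0.6 -0.5 -0.5]
turn [ 0.02  0.02 -0.23] shift mm [-0.5  1.   0.5]
```

Request:
send_rows --pt "0 0 0 0 0 0 -1" --pt "0 0 0 0 0 0 -1" --pt "0 0 0 0 0 0 -1" --pt "0 0 0 0 0 0 -1" --pt "0 0 0 0 0 0 -1" --pt "0 0 0 0 0 -0.02 -1" --pt "0 0 0 0 0 -0.035 -1" --pt "0 0 0 0 0 -0.035 -1" --pt "0 0 0 0 0 -0.035 -1" --pt "0 0 0 0 0 0 -1" --pt "0 0 0 0 0 0 -1" --pt "0 0 0 0 0 0 -1" --force 35

```text
time_s: 14.58
tcp_pos: [536.5, 244.0, 132.6]
ee_rot: [-0.551, -3.092, 0.0]
force: [-0.7, -0.2, -1.7]
opening: 29.5
grasp_force: 35.0
```

```bash
python3 go.py 528.5 74.7 130 170.8
```

```text
at [536.5 244.  132.6] t 14.58 open 29.5 F [-0.7 -0.2 -1.7]
turn [-1.000e-02 -2.000e-02 -1.102e+01] shift mm [ -19.2 -168.4    2.6]
```

Request:
send_rows --pt "0 0 -5.5 0 0 0 -1" --pt "0 0 -5.5 0 0 0 -1" --pt "0 0 0 -0.0038 -0.0335 0 -1" --pt "0 0 0 -0.0038 -0.0335 0 -1" --pt "0 0 0 -0.0038 -0.0335 0 -1" --pt "0 0 0 -0.0038 -0.0335 0 -1" --pt "0 0 0 -0.004 -0.0335 0 -1" --pt "0 0 0 0 0 0 -1" --pt "0 0 0 0 0 0 -1" --pt "0 0 0 0 0 0 -1"

```text
time_s: 15.42
tcp_pos: [527.8, 75.8, 131.4]
ee_rot: [-0.254, -3.128, -0.0]
force: [-0.4, -0.6, -0.1]
opening: 29.4
grasp_force: 35.0
```

```bash
python3 go.py 528.5 74.7 13 170.8
```

```text
at [527.8  75.8 131.4] t 15.42 open 29.4 F [-0.4 -0.6 -0.1]
turn [-0.01 -0.16 -0.08] shift mm [ -0.9  -1.  118.4]
```

Request:
send_rows --pt "0 0 0 0 -0.001 0.03 -1" --pt "0 0 0 0 0 0.03 -1" --pt "0 0 0 0 0 0.03 -1" --pt "0 0 0 0 0 0.02 -1" --pt "0 0 0 0 0 0.008 -1" --pt "0 0 0 0 0 0 -1" --pt "0 0 0 0 0 0 -1" --pt "0 0 0 0 0 0 -0.14" --pt "0 0 0 0 0 0 -0.14" --pt "0 0 0 0 0 0 -0.14"

```text
time_s: 16.25
tcp_pos: [530.2, 74.8, 16.9]
ee_rot: [0.252, 3.128, 0.001]
force: [0.2, -1.0, -0.4]
opening: 39.4
grasp_force: 0.0
```

Request:
send_rows --pt "0 0 0 0 0 -0.02 -0.14" --pt "0 0 0 0 0 -0.03 -0.14" --pt "0 0 0 0 0 -0.035 -0.14" --pt "0 0 0 0 0 -0.035 -0.14" --pt "0 0 0 0 0 0 0.2" --pt "0 0 0 0 0 0 0.2" --pt "0 0 0 0 0 0 0.2"

```text
time_s: 16.83
tcp_pos: [529.0, 74.6, 135.5]
ee_rot: [0.253, 3.13, 0.0]
force: [-0.4, 0.2, -1.4]
opening: 53.9
grasp_force: 0.0
```

```bash
python3 -c "
from m import *
for b in buckles(viewer.camera('top')[0]):
    if b[0]>300:print(b)"; python3 go.py 443 242 130 158
```

```text
(443, 242, 49, 29, -22, [249.0, 248.0])
(514, 79, 30, 16, 82, [312.0, 223.0])
(522, 359, 47, 30, 1, [209.0, 218.0])
(851, 713, 174, 24, 67, [96.0, 102.0])
at [528.1  74.6 134.3] t 16.88 open 55.0 F [-0.7 -0.4 -1.1]
turn [-0.02 -0.05 12.77] shift mm [141.6 123.3   4.3]
```

Buckle C is in the case (partly hidden by the gripper in this view). Next is A at (443,242).

Request:
send_rows --pt "0 0 6.4 0 0 0 0.2" --pt "0 0 6.4 0 0 0 0.2" --pt "0 0 0 0.0235 0.0205 0 0.2" --pt "0 0 0 0.0235 0.0205 0 0.2" --pt "0 0 0 0.0235 0.0205 0 0.2" --pt "0 0 0 0.0235 0.0205 0 0.2" --pt "0 0 0 0.0235 0.0205 0 0.2" --pt "0 0 0 0.024 0.0208 0 0.2" --pt "0 0 0 0 0 0.03 0.2" --pt "0 0 0 0 0 0.03 0.2" --pt "0 0 0 0 0 0 0.2" --pt "0 0 0 0 0 0 0.2"

```text
time_s: 17.88
tcp_pos: [440.9, 240.9, 72.2]
ee_rot: [-0.599, -3.078, 0.006]
force: [-1.1, -0.4, 1.2]
opening: 55.9
grasp_force: 0.0
```

```bash
python3 -c "
from m import *
for b in buckles(viewer.camera('scene')[0],'scene'):
    if b[0]>300:print(b)"; python3 go.py 443 242 8.5 158
```

```text
(850, 708, 177, 24, 71, [549.0, 203.0])
(529, 352, 55, 34, -1, [390.0, 188.0])
at [442.7 241.4  74.3] t 17.93 open 55.8 F [-0.  -0.4  0.7]
turn [-0.13 -0.13 -0.04] shift mm [-0.   0.7 65.8]
```

Request:
send_rows --pt "0 0 0 0 0.001 0.025 0.2" --pt "0 0 0 0 0 0.02 0.2" --pt "0 0 0 0 0 0.012 0.2" --pt "0 0 0 0 0 0.008 0.2" --pt "0 0 0 0 0 0 0.2" --pt "0 0 0 0 0 0 0.2" --pt "0 0 0 0 0 0 0.2" --pt "0 0 0 0 0 0 -1" --pt "0 0 0 0 0 0 -1" --pt "0 0 0 0 0 0 -1" --pt "0 0 0 0 0 0 -1" --pt "0 0 0 0 0 0 -1"

```text
time_s: 18.93
tcp_pos: [444.3, 243.0, 10.4]
ee_rot: [0.6, 3.083, 0.0]
force: [-0.1, -1.1, 2.7]
opening: 29.7
grasp_force: 35.0
```

Request:
send_rows --pt "0 0 0 0 0 -0.02 -1" --pt "0 0 0 0 0 -0.035 -1" --pt "0 0 0 0 0 -0.035 -1" --pt "0 0 0 0 0 -0.035 -1" --pt "0 0 0 0 0 0 -1" --pt "0 0 0 0 0 0 -1" --pt "0 0 0 0 0 0 -1"

```text
time_s: 19.52
tcp_pos: [443.9, 242.9, 134.6]
ee_rot: [-0.6, -3.084, 0.0]
force: [-1.6, 1.7, -0.1]
opening: 29.5
grasp_force: 35.0
```

```bash
python3 go.py 509.9 -39.7 130 170.8;python3 -c "
from m import *
for b in buckles(viewer.camera('top')[0]):
    if b[0]>300:print(b)"
```

```text
at [443.9 242.9 134.6] t 19.52 open 29.5 F [-1.6  1.7 -0.1]
turn [-1.000e-02 -1.000e-02 -1.282e+01] shift mm [-110.3 -268.4    4.6]
(531, 77, 50, 30, -8, [313.0, 216.0])
(851, 713, 174, 24, 67, [96.0, 102.0])
```

Request:
send_rows --pt "0 0 -6.4 0 0 0 -1" --pt "0 0 -6.4 0 0 0 -1" --pt "0 0 0 -0.0123 -0.0298 0 -1" --pt "0 0 0 -0.0123 -0.0298 0 -1" --pt "0 0 0 -0.0123 -0.0298 0 -1" --pt "0 0 0 -0.0123 -0.0298 0 -1" --pt "0 0 0 -0.0123 -0.0298 0 -1" --pt "0 0 0 -0.0123 -0.0298 0 -1" --pt "0 0 0 -0.0123 -0.0298 0 -1" --pt "0 0 0 -0.0123 -0.0298 0 -1" --pt "0 0 0 -0.0123 -0.0298 0 -1" --pt "0 0 0 0 0 0 -1"

```text
time_s: 20.57
tcp_pos: [509.9, -44.2, 133.0]
ee_rot: [-0.258, -3.128, 0.003]
force: [0.5, -0.4, -0.8]
opening: 29.5
grasp_force: 35.0
```

Request:
send_rows --pt "0 0 0 0 0 0 -1" --pt "0 0 0 0 0 0 -1"

```text
time_s: 20.73
tcp_pos: [509.2, -39.0, 133.4]
ee_rot: [-0.254, -3.128, -0.001]
force: [-0.6, -0.0, -1.7]
opening: 29.4
grasp_force: 35.0
```

```bash
python3 go.py 509.9 -39.7 14 170.8; python3 -c "
from h import *
print(arm.observe()['grasp_force'])"
```

```text
at [509.2 -39.  133.4] t 20.73 open 29.4 F [-0.6 -0.  -1.7]
turn [ 0.03 -0.19 -0.07] shift mm [ -0.8  -0.6 119.4]
34.99988257884979
```

Request:
send_rows --pt "0 0 0 0 -0.001 0.03 -1" --pt "0 0 0 0 0 0.03 -1" --pt "0 0 0 0 0 0.03 -1" --pt "0 0 0 0 0 0.02 -1" --pt "0 0 0 0 0 0.008 -1" --pt "0 0 0 0 0 0 -1" --pt "0 0 0 0 0 0 -1" --pt "0 0 0 0 0 0 -0.14" --pt "0 0 0 0 0 0 -0.14" --pt "0 0 0 0 0 0 -0.14"

```text
time_s: 21.57
tcp_pos: [511.7, -40.6, 18.8]
ee_rot: [0.252, 3.128, -0.0]
force: [-0.1, -0.1, 0.1]
opening: 39.5
grasp_force: 0.0
```

Request:
send_rows --pt "0 0 0 0 0 -0.02 -0.14" --pt "0 0 0 0 0 -0.03 -0.14" --pt "0 0 0 0 0 -0.035 -0.14" --pt "0 0 0 0 0 -0.035 -0.14" --pt "0 0 0 0 0 0 0.2" --pt "0 0 0 0 0 0 0.2" --pt "0 0 0 0 0 0 0.2"

```text
time_s: 22.15
tcp_pos: [510.5, -40.6, 137.5]
ee_rot: [0.253, 3.13, -0.0]
force: [-0.5, 0.0, -0.1]
opening: 53.7
grasp_force: 0.0
```

```bash
python3 -c "
from m import *
for b in buckles(viewer.camera('top')[0]):
    if b[0]>300:print(b)"; python3 go.py 522 359 130 181
```

```text
(495, -37, 25, 17, 80, [355.0, 231.0])
(522, 359, 47, 30, 1, [209.0, 218.0])
(531, 77, 50, 30, -8, [313.0, 216.0])
(851, 713, 174, 24, 67, [96.0, 102.0])
at [509.7 -40.5 136.3] t 22.2 open 55.0 F [ 0.1  0.3 -0.8]
turn [ 1.000e-02 -6.000e-02 -1.023e+01] shift mm [-19.3 399.2   6.3]
```

Request:
send_rows --pt "0 0 -5.1 0 0 0 0.2" --pt "0 0 -5.1 0 0 0 0.2" --pt "0 0 0 -0.002 0.03 0 0.2" --pt "0 0 0 -0.002 0.03 0 0.2" --pt "0 0 0 -0.002 0.03 0 0.2" --pt "0 0 0 -0.002 0.03 0 0.2" --pt "0 0 0 -0.002 0.03 0 0.2" --pt "0 0 0 -0.002 0.03 0 0.2" --pt "0 0 0 -0.002 0.03 0 0.2" --pt "0 0 0 -0.002 0.03 0 0.2" --pt "0 0 0 -0.002 0.03 0 0.2" --pt "0 0 0 -0.001 0.03 0 0.2"

```text
time_s: 23.2
tcp_pos: [522.8, 260.8, 134.8]
ee_rot: [0.027, -3.138, 0.002]
force: [0.2, -0.7, 0.2]
opening: 56.0
grasp_force: 0.0
```

Request:
send_rows --pt "0 0 0 0 0.03 0 0.2" --pt "0 0 0 0 0.03 0 0.2" --pt "0 0 0 0 0.03 0 0.2" --pt "0 0 0 0 0.009 0 0.2" --pt "0 0 0 0 0 0.03 0.2" --pt "0 0 0 0 0 0.03 0.2" --pt "0 0 0 0 0 0 0.2" --pt "0 0 0 0 0 0 0.2" --pt "0 0 0 0 0 0 0.2"

```text
time_s: 23.95
tcp_pos: [522.5, 358.2, 77.4]
ee_rot: [0.026, -3.141, 0.001]
force: [0.3, 0.2, 0.0]
opening: 55.4
grasp_force: 0.0
```

```bash
python3 -c "
from m import *
for n in('scene','top'):
  for b in buckles(viewer.camera(n)[0],n):
    if b[0]>300:print(n,b)"; python3 go.py 522.5 359 8.5 181
```

```text
scene (850, 708, 177, 24, 71, [549.0, 203.0])
scene (530, 352, 53, 36, -2, [391.0, 188.0])
top (511, -38, 51, 30, -9, [355.0, 225.0])
top (531, 77, 50, 30, -8, [313.0, 216.0])
top (851, 713, 174, 24, 67, [96.0, 102.0])
at [523.8 359.   79.3] t 24.05 open 55.8 F [ 0.1  0.5 -0.1]
turn [ 0.08  0.15 -0.05] shift mm [ 1.3 -0.  70.8]
```

Request:
send_rows --pt "0 0 0 0.001 0 0.03 0.2" --pt "0 0 0 0 0 0.02 0.2" --pt "0 0 0 0 0 0.012 0.2" --pt "0 0 0 0 0 0.008 0.2" --pt "0 0 0 0 0 0 0.2" --pt "0 0 0 0 0 0 0.2" --pt "0 0 0 0 0 0 0.2" --pt "0 0 0 0 0 0 -1" --pt "0 0 0 0 0 0 -1" --pt "0 0 0 0 0 0 -1" --pt "0 0 0 0 0 0 -1" --pt "0 0 0 0 0 0 -1"

```text
time_s: 25.05
tcp_pos: [521.6, 358.8, 7.4]
ee_rot: [-0.027, 3.141, 0.0]
force: [-0.4, 0.1, 1.3]
opening: 29.4
grasp_force: 34.9
```

Request:
send_rows --pt "0 0 0 0 0 -0.02 -1" --pt "0 0 0 0 0 -0.035 -1" --pt "0 0 0 0 0 -0.035 -1" --pt "0 0 0 0 0 -0.035 -1" --pt "0 0 0 0 0 0 -1" --pt "0 0 0 0 0 0 -1" --pt "0 0 0 0 0 0 -1"

```text
time_s: 25.63
tcp_pos: [521.1, 358.6, 131.5]
ee_rot: [0.027, -3.141, 0.0]
force: [0.2, -1.1, -0.7]
opening: 29.4
grasp_force: 34.9
```

```bash
python3 go.py 519.2 18 130 170.8
```

```text
at [521.1 358.6 131.5] t 25.63 open 29.4 F [ 0.2 -1.1 -0.7]
turn [-1.000e-02 -2.000e-02  1.018e+01] shift mm [ -52.5 -336.5    1.5]
```

Request:
send_rows --pt "0 0 5.1 0 0 0 -1" --pt "0 0 5.1 0 0 0 -1" --pt "0 0 0 -0.005 -0.032 0 -1" --pt "0 0 0 -0.005 -0.032 0 -1" --pt "0 0 0 -0.005 -0.032 0 -1" --pt "0 0 0 -0.005 -0.032 0 -1" --pt "0 0 0 -0.005 -0.032 0 -1" --pt "0 0 0 -0.005 -0.032 0 -1" --pt "0 0 0 -0.005 -0.032 0 -1" --pt "0 0 0 -0.005 -0.032 0 -1" --pt "0 0 0 -0.005 -0.032 0 -1" --pt "0 0 0 -0.0075 -0.032 0 -1"

```text
time_s: 26.63
tcp_pos: [519.7, 33.1, 129.4]
ee_rot: [-0.252, -3.127, 0.0]
force: [0.4, -0.2, -1.1]
opening: 29.5
grasp_force: 34.9
```

Request:
send_rows --pt "0 0 0 0 -0.0165 0 -1" --pt "0 0 0 0 0 0 -1" --pt "0 0 0 0 0 0 -1" --pt "0 0 0 0 0 0 -1"

```text
time_s: 26.97
tcp_pos: [518.4, 18.8, 130.6]
ee_rot: [-0.253, -3.129, -0.001]
force: [-0.1, -0.2, -1.5]
opening: 29.2
grasp_force: 34.9
```

```bash
python3 go.py 519.2 18 14 170.8
```

```text
at [518.4  18.8 130.6] t 26.97 open 29.2 F [-0.1 -0.2 -1.5]
turn [ 0.01 -0.15 -0.04] shift mm [ -1.   -0.7 116.6]
```

Request:
send_rows --pt "0 0 0 0 0 0.03 -1" --pt "0 0 0 0 0 0.03 -1" --pt "0 0 0 0 0 0.03 -1" --pt "0 0 0 0 0 0.02 -1" --pt "0 0 0 0 0 0.006 -1" --pt "0 0 0 0 0 0 -1" --pt "0 0 0 0 0 0 -1" --pt "0 0 0 0 0 0 -0.14" --pt "0 0 0 0 0 0 -0.14" --pt "0 0 0 0 0 0 -0.14"

```text
time_s: 27.8
tcp_pos: [520.8, 18.2, 17.8]
ee_rot: [0.252, 3.128, 0.0]
force: [-1.0, -0.0, -0.0]
opening: 39.3
grasp_force: 0.0
```

Request:
send_rows --pt "0 0 0 0 0 -0.02 -0.14" --pt "0 0 0 0 0 -0.03 -0.14" --pt "0 0 0 0 0 -0.035 -0.14" --pt "0 0 0 0 0 -0.035 -0.14" --pt "0 0 0 -0.005 0 -0.035 -0.14" --pt "0 0 0 0.03 0 -0.035 -0.14" --pt "0 0 0 0.03 0 -0.035 -0.14" --pt "0 0 0 0.03 0 -0.035 -0.14" --pt "0 0 0 0.03 0 0 -0.14" --pt "0 0 0 0 0 0 -0.14"

```text
time_s: 28.63
tcp_pos: [412.6, 35.8, 269.9]
ee_rot: [0.251, 3.125, 0.001]
force: [-0.3, -0.7, -0.7]
opening: 40.0
grasp_force: 0.0
```

```bash
python3 lid2.py; python3 go.py 519.2 18 300 80.8;python3 -c "
from m import *
I=viewer.camera('top')[0]
for b in buckles(I):
    if b[0]>300:print(b)
cv2.imwrite('pics/t2.png',cv2.resize(I[130:290,240:520],(784,448)))"
```

```text
X -223.2 z 269.9 40.02268015066648 [-0.3 -0.7 -0.7]
scene 1716 face angle 97.3 X at z65 10.0 zmax 233.2
top 1110 face angle 98.2 X at z65 -1.0 zmax 237.4
at [414.5  35.3 267.5] t 28.73 open 40.1 F [-0.2  0.5 -0.5]
turn [ 0.21  0.16 89.99] shift mm [ -0.4 106.1 -32.5]
(541, 18, 30, 14, -89, [334.0, 214.0])
(546, 75, 30, 22, -89, [314.0, 211.0])
(851, 713, 174, 24, 67, [96.0, 102.0])
```

View pics/t2.png

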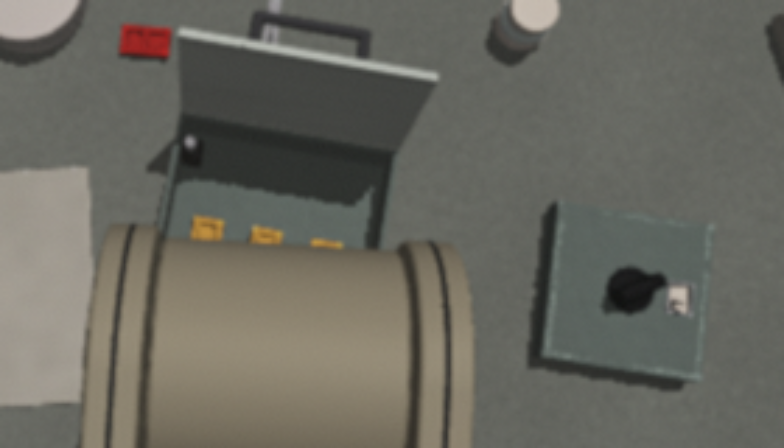

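Crop: all three brass buckles lie in a row inside the open case at (207,228), (266,236) and (326,244), and the board's visible part is empty. The lid is fully back. I'll take the bar again and close.

Request:
send_rows --pt "0 0 7 0 0 0 -0.6" --pt "0 0 7 0 0 0 -0.6" --pt "0 0 7 0 0 0 -0.6" --pt "0 0 7 0 0 0 -0.6" --pt "0 0 7 0 0 0 -0.6" --pt "0 0 7 0 0 0 -0.6" --pt "0 0 7 0 0 0 -0.6" --pt "0 0 7 0 0 0 -0.6" --pt "0 0 7 0 0 0 -0.6" --pt "0 0 7 0 0 0 -0.6" --pt "0 0 7 0 0 0 -0.6" --pt "0 0 7 0 0 -0.03 -0.6"

```text
time_s: 29.78
tcp_pos: [412.2, 35.1, 289.4]
ee_rot: [-2.284, -2.145, 0.013]
force: [0.5, 0.1, -0.7]
opening: 18.8
grasp_force: 0.0
```

Request:
send_rows --pt "0 0 6 0 0 0 -0.6" --pt "0 0 0 0 0 0 -0.6" --pt "0 0 0 0 0 0 -0.6" --pt "0 0 0 0 0 0 -0.6"

```text
time_s: 30.12
tcp_pos: [414.2, 35.1, 294.7]
ee_rot: [-2.388, -2.039, 0.003]
force: [-0.1, 0.1, 0.0]
opening: 19.0
grasp_force: 0.0
```

```bash
python3 go.py 692 -10.2 290 80.8;python3 -c "
from m import *
I=viewer.camera('top')[0]
for b in buckles(I):
    if b[0]>300:print(b)"
```

```text
at [414.2  35.1 294.7] t 30.12 open 19.0 F [-0.1  0.1  0. ]
turn [-0.13  0.02  0.17] shift mm [ -0.3 281.4   4.7]
(851, 713, 174, 24, 67, [96.0, 102.0])
```

Request:
send_rows --pt "0 0 0 0 0.03 0 -0.6" --pt "0 0 0 0 0.03 0 -0.6" --pt "0 0 0 0 0.03 0 -0.6" --pt "0 0 0 0 0.03 0 -0.6" --pt "0 0 0 0 0.03 0 -0.6" --pt "0 0 0 0 0.03 0 -0.6" --pt "0 0 0 0 0.03 0 -0.6" --pt "0 0 0 0 0.03 0 -0.6" --pt "0 0 0 0 0.03 0 -0.6" --pt "0 0 0 0 0.011 0 -0.6" --pt "0 0 0 0 0 0 -0.6" --pt "0 0 0 0 0 0 -0.6"

```text
time_s: 31.17
tcp_pos: [691.5, -9.9, 294.0]
ee_rot: [-2.39, -2.036, 0.003]
force: [-1.3, 0.5, 0.6]
opening: 18.5
grasp_force: 0.0
```

```bash
python3 go.py 692 -10.2 250 80.8;python3 lid2.py; python3 -c "
from m import *
I=viewer.camera('top')[0]
for b in buckles(I):
    if b[0]>300:print(b)"
```

```text
at [691.5  -9.9 294. ] t 31.17 open 18.5 F [-1.3  0.5  0.6]
turn [-0.16  0.01  0.05] shift mm [-0.2  0.6 44. ]
X 59.4 z 294.0 18.49623376244902 [-1.3  0.5  0.6]
scene 1714 face angle 97.2 X at z65 10.0 zmax 233.8
top 334 face angle 99.6 X at z65 -4.8 zmax 237.1
(851, 713, 174, 24, 67, [96.0, 102.0])
```

Request:
send_rows --pt "0 0 0 0 0.001 0.02 -0.6" --pt "0 0 0 0 0 0.02 -0.6" --pt "0 0 0 0 0 0.02 -0.6" --pt "0 0 0 0 0 0.015 -0.6" --pt "0 0 0 0 0 0 -0.6" --pt "0 0 0 0 0 0.01 -0.6" --pt "0 0 0 0 0 0.01 -0.6" --pt "0 0 0 0 0 0 -0.6" --pt "0 0 0 0 0 0 -0.6"

```text
time_s: 32.07
tcp_pos: [692.5, -9.9, 200.9]
ee_rot: [-2.393, -2.036, 0.0]
force: [0.0, -0.5, 1.3]
opening: 18.7
grasp_force: 0.0
```

```bash
python3 go.py 692 -10.2 185 80.8;python3 lid2.py
```

```text
at [692.5  -9.9 200.9] t 32.07 open 18.7 F [ 0.  -0.5  1.3]
turn [-0.02  0.   -0.02] shift mm [-0.3 -0.4 15.9]
X 60.4 z 200.9 18.723185266928077 [ 0.  -0.5  1.3]
scene 1504 face angle 97.5 X at z65 9.7 zmax 233.0
top 578 face angle 98.5 X at z65 -1.8 zmax 236.3
```

Request:
send_rows --pt "0 0 0 0 0 0.008 -0.6" --pt "0 0 0 0 0 0.008 -0.6" --pt "0 0 0 0 0 0 -0.6" --pt "0 0 0 0 0 0 -0.6" --pt "0 0 0 0 0 0 -1" --pt "0 0 0 0 0 0 -1" --pt "0 0 0 0 0 0 -1" --pt "0 0 0 0 0 0 -1" --force 25

```text
time_s: 32.83
tcp_pos: [692.8, -10.0, 185.2]
ee_rot: [2.393, 2.035, 0.0]
force: [-0.4, -0.6, -0.8]
opening: 8.8
grasp_force: 25.0
```

Request:
send_rows --pt "0 0 0 0 -0.0094 -0.0038 -1" --pt "0 0 0 0 -0.0097 -0.0032 -1" --pt "0 0 0 0 -0.0099 -0.0025 -1" --pt "0 0 0 0 -0.01 -0.0018 -1" --pt "0 0 0 0 -0.0101 -0.0011 -1" --pt "0 0 0 0 -0.0102 -0.0004 -1" --pt "0 0 0 0 -0.0102 0.0003 -1" --pt "0 0 0 0 -0.0101 0.001 -1" --pt "0 0 0 0 0 0 -1" --pt "0 0 0 0 0 0 -1"

```text
time_s: 33.67
tcp_pos: [614.7, 2.9, 197.8]
ee_rot: [2.392, 2.035, 0.003]
force: [0.4, 0.7, 5.5]
opening: 9.0
grasp_force: 25.0
```

```bash
cat > arc.py <<'E'
from h import *
s=arm.observe();p=s["tcp_pos"];c,sn=np.cos(np.radians(-9.2)),np.sin(np.radians(-9.2))
X=(p[:2]-[632.7,-.9])@[c,sn];r,a0=np.hypot(140,43),np.arctan2(43,140)
t=np.degrees(np.arccos(-X/r)-a0);bz=65+r*np.sin(np.arccos(-X/r))
print("X",X.round(1),"theta",t.round(1),"bar-tcp",(bz-p[2]).round(1),s["opening"],s["grasp_force"],s["force"].round(1))
q0=np.array([X,bz])
for k in np.arange(4,t+4,4):
    a=np.radians(max(t-k,0))+a0;q=np.array([-r*np.cos(a),65+r*np.sin(a)]);print((q-q0)[0].round(1),-(q-q0)[1].round(1),end=" | ");q0=q
E
python3 arc.py
```

```text
X -18.4 theta 65.7 bar-tcp 12.5 9.004418804728068 25.000959634780884 [0.4 0.7 5.5]
-10.1 1.6 | -10.0 2.3 | -9.8 3.0 | -9.5 3.7 | -9.2 4.4 | -8.9 5.0 | -8.6 5.6 | -8.1 6.2 | -7.7 6.7 | -7.2 7.3 | -6.7 7.7 | -6.1 8.2 | -5.5 8.6 | -4.9 9.0 | -4.3 9.3 | -3.6 9.6 | -1.3 4.1 |
```

Request:
send_rows --pt "0 0 0 0 -0.0101 0.0016 -1" --pt "0 0 0 0 -0.01 0.0023 -1" --pt "0 0 0 0 -0.0098 0.003 -1" --pt "0 0 0 0 -0.0095 0.0037 -1" --pt "0 0 0 0 -0.0092 0.0044 -1" --pt "0 0 0 0 -0.0089 0.005 -1" --pt "0 0 0 0 -0.0086 0.0056 -1" --pt "0 0 0 0 -0.0081 0.0062 -1" --pt "0 0 0 0 -0.0077 0.0067 -1" --pt "0 0 0 0 0 0 -1" --pt "0 0 0 0 0 0 -1"

```text
time_s: 34.58
tcp_pos: [533.6, 16.2, 157.8]
ee_rot: [-2.392, -2.036, -0.0]
force: [2.0, 1.7, -0.6]
opening: 9.0
grasp_force: 25.0
```

```bash
python3 arc.py
```

```text
X -100.6 theta 29.6 bar-tcp 13.6 8.962249634198454 24.999808967113495 [ 2.   1.7 -0.6]
-7.2 7.3 | -6.7 7.8 | -6.1 8.2 | -5.5 8.6 | -4.9 9.0 | -4.3 9.3 | -3.6 9.6 | -1.2 3.8 |
```

Request:
send_rows --pt "0 0 0 0 -0.0072 0.0073 -1" --pt "0 0 0 0 -0.0067 0.0078 -1" --pt "0 0 0 0 -0.0061 0.0082 -1" --pt "0 0 0 0 -0.0055 0.0086 -1" --pt "0 0 0 0 -0.0049 0.009 -1" --pt "0 0 0 0 -0.0043 0.0093 -1" --pt "0 0 0 0 -0.0036 0.0096 -1" --pt "0 0 0 0 -0.0012 0.0038 -1" --pt "0 0 0 0 0 0 -1" --pt "0 0 0 0 0 0 -1" --pt "0 0 0 0 0 0 -1" --force 35

```text
time_s: 35.5
tcp_pos: [494.9, 22.4, 94.2]
ee_rot: [2.392, 2.035, 0.002]
force: [4.5, 3.7, 1.1]
opening: 8.8
grasp_force: 35.0
```

```bash
python3 arc.py; python3 -c "
from h import *
I=viewer.camera('scene')[0];cv2.imwrite('pics/s3.png',cv2.resize(I[100:280,180:440],(780,540)))
I,D=viewer.camera('top');P=cloud('top',D).reshape(-1,3);c,s=np.cos(np.radians(-9.2)),np.sin(np.radians(-9.2));d=P[:,:2]-[632.7,-.9];X=d@[c,s];Y=d@[-s,c]
m=(abs(Y)<100)&(X>-165)&(X<-5)&(P[:,2]>60)&(P[:,2]<90);print(m.sum(),np.median(P[m,2]),np.polyfit(X[m],P[m,2],1))"
```

```text
X -139.8 theta 0.3 bar-tcp 14.6 8.811135438319294 35.00028669834137 [4.5 3.7 1.1]
-0.2 0.8 | 117 72.71344919586586 [5.92203536e-03 7.34265860e+01]
```

View pics/s3.png

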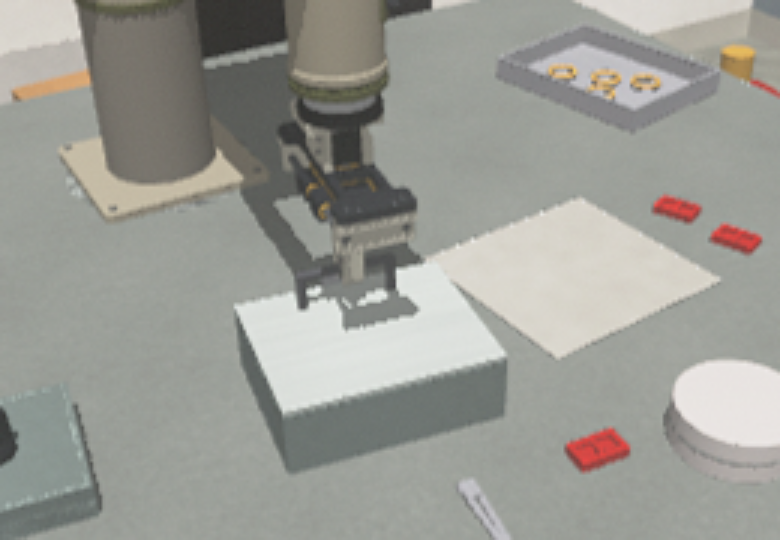

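Scene crop: the lid is down flush, the board is empty and the gripper is on the bar. I'll press a little more so the catch snaps, then release and check.

Request:
send_rows --pt "0 0 0 0 0 0.003 -1" --pt "0 0 0 0 0 0.002 -1" --pt "0 0 0 0 0 0 -1" --pt "0 0 0 0 0 0 -1" --pt "0 0 0 0 0 0 -1"

```text
time_s: 36.02
tcp_pos: [495.0, 22.4, 93.4]
ee_rot: [2.392, 2.036, 0.002]
force: [-16.3, 3.7, 39.3]
opening: 9.0
grasp_force: 35.0
```

Request:
send_rows --pt "0 0 0 0 0 -0.005 -0.6" --pt "0 0 0 0 0 0 -0.6" --pt "0 0 0 0 0 0 -0.6" --pt "0 0 0 0 0 -0.02 -0.6" --pt "0 0 0 0 0 -0.03 -0.6" --pt "0 0 0 0 0 -0.03 -0.6" --pt "0 0 0 0 0 -0.03 -0.6" --pt "0 0 0 0 0 0 -0.6" --pt "0 0 0 0 0 0 -0.6"

```text
time_s: 36.77
tcp_pos: [495.1, 21.9, 205.2]
ee_rot: [2.392, 2.034, 0.002]
force: [0.3, 0.8, -0.1]
opening: 18.4
grasp_force: 0.0
```

```bash
python3 lid.py; python3 -c "
from h import *
I=viewer.camera('top')[0];I2=viewer.camera('scene')[0]
a=cv2.resize(I[212:256,440:506],(396,264),interpolation=cv2.INTER_CUBIC);b=cv2.resize(I2[225:295,140:220],(302,264),interpolation=cv2.INTER_CUBIC);cv2.imwrite('pics/w.png',np.hstack([a,b]))"; python3 go.py 493 -325 150 111.6
```

```text
scene 1767 [ 2.1  2.9  3.8  5.8 52.5] deg
top 254 [1.7 2.5 3.  3.4 4.1] deg
[493.3  22.1 202.4] [-0.1  0.3  0.5]
at [493.   22.2 202. ] t 36.97 open 18.5 F [ 0.3 -0.6  0.8]
turn [-2.300e-01 -3.000e-02 -3.083e+01] shift mm [-322.8 -127.8   52. ]
```

View pics/w.png

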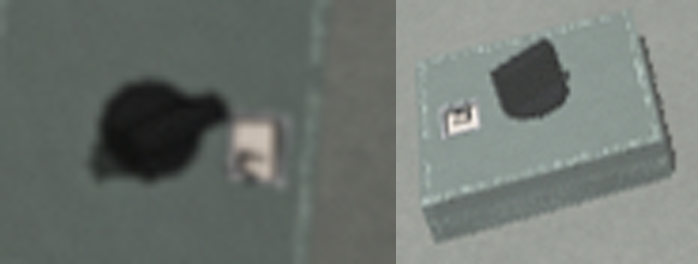

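The lid is shut and held. In the window crop the top view shows part of a glyph at the lower edge (left half of the picture, 250,160), and the scene view shows it upside down at (461,118). I'll rectify both for reading.

```bash
cat > win.py <<'E'
import sys;from h import *
yaw=np.radians(-7.9);ex=np.array([np.cos(yaw),np.sin(yaw)]);ey=np.array([-ex[1],ex[0]]);C=np.array([493,-325.3])
W=C-48*ey
out=[]
for n in("top","scene"):
    I=viewer.camera(n)[0]
    # picture: up = +x, right = -y ; 40 mm square
    w=[(W+a*ex-b*ey) for a,b in((20,-20),(20,20),(-20,20),(-20,-20))]
    src=np.float32([proj(n,[*q,33]) for q in w]);dst=np.float32([[0,0],[380,0],[380,380],[0,380]])
    out.append(cv2.warpPerspective(I,cv2.getPerspectiveTransform(src,dst),(380,380),flags=cv2.INTER_CUBIC))
cv2.imwrite(sys.argv[1],cv2.convertScaleAbs(np.hstack(out),alpha=1.1))
E
python3 win.py pics/w2.png
```

```text
(no output)
```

View pics/w2.png

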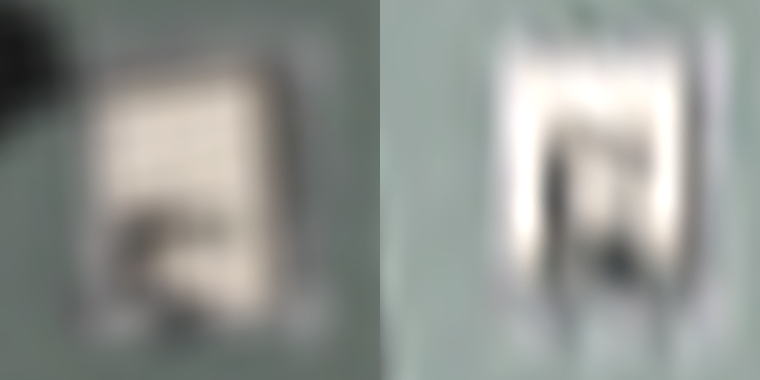

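The glyph shows a left upright, a top bar and a middle stroke, so it is the top of a 5 pushed toward the robot. That gives about 5.34, which agrees with the knob angle. The dial must go back 2.34 numbers, or 105° counter-clockwise, to 3.

Request:
send_rows --pt "0 0 0 -0.031 0.005 0 -0.1" --pt "0 0 0 -0.031 0.005 0 -0.1" --pt "0 0 0 -0.031 0.005 0 -0.1" --pt "0 0 0 -0.031 0.005 0 -0.1" --pt "0 0 0 -0.031 0.005 0 -0.1" --pt "0 0 0 -0.031 0.005 0 -0.1" --pt "0 0 0 -0.031 0.005 0 -0.1" --pt "0 0 0 -0.031 0.005 0 -0.1" --pt "0 0 0 -0.031 0.005 0 -0.1" --pt "0 0 0 -0.031 0.005 0 -0.1" --pt "0 0 0 -0.032 0.005 0 -0.1"

```text
time_s: 37.98
tcp_pos: [493.1, -325.4, 203.2]
ee_rot: [-2.392, -2.035, 0.0]
force: [0.7, -0.4, 0.6]
opening: 41.9
grasp_force: 0.0
```

Request:
send_rows --pt "0 0 7 0 0 0 -0.1" --pt "0 0 7 0 0 0 -0.1" --pt "0 0 7 0 0 0 -0.1" --pt "0 0 7 0 0 0 -0.1" --pt "0 0 7 0 0 0 -0.1" --pt "0 0 7 0 0 0 -0.1" --pt "0 0 7 0 0 0 -0.1" --pt "0 0 7 0 0 0 -0.1" --pt "0 0 7 0 0 0 -0.1" --pt "0 0 7 0 0 0 -0.1" --pt "0 0 7 0 0 0 -0.1" --pt "0 0 7 0 0 0 -0.1"

```text
time_s: 38.98
tcp_pos: [493.3, -323.8, 203.2]
ee_rot: [-3.139, 0.098, 0.002]
force: [0.4, 0.0, 0.7]
opening: 41.5
grasp_force: 0.0
```

Request:
send_rows --pt "0 0 7 0 0 0 -0.1" --pt "0 0 7 0 0 0 -0.1" --pt "0 0 7 0 0 0 -0.1" --pt "0 0 7 0 0 0 -0.1" --pt "0 0 7 0 0 0 -0.1" --pt "0 0 7 0 0 0 -0.1" --pt "0 0 7 0 0 0 -0.1" --pt "0 0 7 0 0 0 -0.1" --pt "0 0 7 0 0 0 -0.1" --pt "0 0 2 0 0 0 -0.1" --pt "0 0 0 0 0 0 -0.1" --pt "0 0 0 0 0 0 -0.1"

```text
time_s: 39.98
tcp_pos: [493.5, -323.9, 203.5]
ee_rot: [-2.603, 1.759, 0.002]
force: [-0.5, -0.4, -0.5]
opening: 42.0
grasp_force: 0.0
```

```bash
python3 go.py 493 -325 44 -68.4; python3 -c "
from h import *
print(arm.observe()['joint_positions'].round(2))"; python3 lid.py
```

```text
at [ 493.5 -323.9  203.5] t 39.98 open 42.0 F [-0.5 -0.4 -0.5]
turn [0.04 0.07 0.28] shift mm [  0.8   0.8 159.5]
[-0.67  0.11  1.53 -0.    1.5   2.09]
scene 1611 [ 2.1  2.8  3.6  5.  17.5] deg
top 1501 [2.3 3.2 4.1 5.3 7.5] deg
[ 493.6 -324.   203.9] [ 0.1  0.6 -0.4]
```

Request:
send_rows --pt "0 0 0 0.001 0.001 0.03 -0.1" --pt "0 0 0 0 0 0.03 -0.1" --pt "0 0 0 0 0 0.03 -0.1" --pt "0 0 0 0 0 0.03 -0.1" --pt "0 0 0 0 0 0.025 -0.1" --pt "0 0 0 0 0 0.012 -0.1" --pt "0 0 0 0 0 0 -0.1" --pt "0 0 0 0 0 0 -0.1"

```text
time_s: 40.75
tcp_pos: [493.2, -325.4, 47.6]
ee_rot: [-2.602, 1.761, 0.001]
force: [-0.7, -0.3, 1.3]
opening: 42.4
grasp_force: 0.0
```

Request:
send_rows --pt "0 0 0 0 0 0 -1" --pt "0 0 0 0 0 0 -1" --pt "0 0 0 0 0 0 -1" --pt "0 0 0 0 0 0 -1" --pt "0 0 0 0 0 0 -1" --force 20

```text
time_s: 41.17
tcp_pos: [492.1, -326.6, 48.6]
ee_rot: [2.599, -1.76, -0.001]
force: [-11.7, -3.6, 13.4]
opening: 13.8
grasp_force: 20.1
```

```bash
python3 go.py 493 -325 46 37.1; python3 -c "
from h import *
s=arm.observe();print(s['joint_positions'].round(2),s['torque'],s['grasp_force'])"
```

```text
at [ 492.1 -326.6   48.6] t 41.17 open 13.8 F [-11.7  -3.6  13.4]
turn [   0.16    0.11 -105.31] shift mm [ 1.7 -0.7  2.6]
[-0.67  0.25  1.68 -0.    1.22  2.09] [-0.17464913  1.70895932  0.04125372] 20.068593621253967
```

Request:
send_rows --pt "0 0 -5 0 0 -0.002 -1" --pt "0 0 -5 0 0 0 -1" --pt "0 0 -5 0 0 0 -1" --pt "0 0 -5 0 0 0 -1" --pt "0 0 -5 0 0 0 -1" --pt "0 0 -5 0 0 0 -1" --pt "0 0 -5 0 0 0 -1" --pt "0 0 -5 0 0 0 -1" --pt "0 0 -5 0 0 0 -1" --pt "0 0 -5 0 0 0 -1" --pt "0 0 -5 0 0 0 -1"

```text
time_s: 42.08
tcp_pos: [491.2, -327.5, 48.7]
ee_rot: [3.118, -0.356, -0.004]
force: [-6.4, -10.5, -6.1]
opening: 13.6
grasp_force: 20.0
```

Request:
send_rows --pt "0 0 -5 0 0 0 -1" --pt "0 0 -5 0 0 0 -1" --pt "0 0 -5 0 0 0 -1" --pt "0 0 -5 0 0 0 -1" --pt "0 0 -5 0 0 0 -1" --pt "0 0 -5 0 0 0 -1" --pt "0 0 -5 0 0 0 -1" --pt "0 0 -5 0 0 0 -1" --pt "0 0 -5 0 0 0 -1" --pt "0 0 -5 0 0 0 -1" --pt "0 0 0 0 0 0 -1" --pt "0 0 0 0 0 0 -1"

```text
time_s: 43.08
tcp_pos: [491.4, -328.7, 48.7]
ee_rot: [2.978, 0.989, -0.006]
force: [-5.2, -15.9, -9.4]
opening: 13.4
grasp_force: 20.0
```

```bash
python3 go.py 493 -325 46 37.1
```

```text
at [ 491.4 -328.7   48.7] t 43.08 open 13.4 F [ -5.2 -15.9  -9.4]
turn [ 0.13  0.26 -0.35] shift mm [ 3.5 -2.   2.7]
```

Request:
send_rows --pt "0 0 0 0 0 0 -0.1" --pt "0 0 0 0 0 0 -0.1" --pt "0 0 0 0 0 0 -0.1" --pt "0 0 0 0 0 0 -0.1" --pt "0 0 0 0 0 -0.03 -0.1" --pt "0 0 0 0 0 -0.035 -0.1" --pt "0 0 0 0 0 -0.035 -0.1" --pt "0 0 0 0 0 -0.035 -0.1" --pt "0 0 0 -0.035 0 0 -0.1" --pt "0 0 0 -0.035 0 0 -0.1" --pt "0 0 0 -0.035 0 0 -0.1"

```text
time_s: 44.0
tcp_pos: [409.3, -388.7, 185.9]
ee_rot: [2.978, 0.994, 0.002]
force: [-0.1, -0.5, -0.7]
opening: 41.8
grasp_force: 0.0
```

Request:
send_rows --pt "0 0 0 -0.035 0 0 -0.1" --pt "0 0 0 -0.035 0.02 0 -0.1" --pt "0 0 0 -0.025 0.03 -0.02 -0.1" --pt "0 0 0 0 0.03 -0.02 -0.1" --pt "0 0 0 0 0.03 -0.02 -0.1" --pt "0 0 0 0 0 0 -0.1" --pt "0 0 0 0 0 0 -0.1"

```text
time_s: 44.58
tcp_pos: [400.0, -532.5, 244.1]
ee_rot: [2.98, 0.991, 0.001]
force: [0.4, 0.4, -0.8]
opening: 41.9
grasp_force: 0.0
```

```bash
python3 win.py pics/w3.png; python3 -c "
from h import *
D=viewer.camera('top')[1];P=cloud('top',D);m=(P[...,2]>60)&(P[...,2]<85)&(abs(P[...,0]-493)<40)&(abs(P[...,1]+325)<40)
Q=P[m][:,:2].astype(np.float32);print(cv2.minAreaRect(Q),m.sum());print(arm.observe()['tcp_pos'])
m=(P[...,2]>28)&(P[...,2]<40)&(abs(P[...,0]-493)<110)&(abs(P[...,1]+325)<110);m=cv2.morphologyEx(m.astype(np.uint8),cv2.MORPH_OPEN,np.ones((3,3)))>0
print(cv2.minAreaRect(P[m][:,:2].astype(np.float32)))"
```

```text
((492.4658203125, -324.2522277832031), (42.8134651184082, 15.325624465942383), 35.4554443359375) 111
[ 398.61051418 -529.88433621  242.15965031]
((492.715087890625, -325.36834716796875), (152.41482543945312, 150.11740112304688), 81.97074890136719)
```

View pics/w3.png

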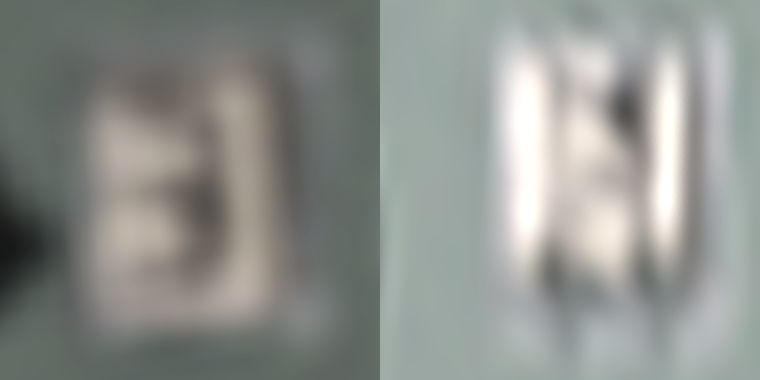

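The rectified top view shows a "3" sitting squarely in the window, with its middle at (170,185). The knob is at 35.5–37° against a target of 37°, and the lid is shut. I'll hand in.

```bash
python3 lid.py; python3 -c "
from h import *
print(arm.job_done())"
```

```text
scene 1609 [ 2.1  2.8  3.6  4.9 17.6] deg
top 1495 [2.1 3.1 4.  5.2 7.5] deg
[ 398.6 -529.9  242.5] [-0.9  0.8  0.2]
the job is handed in; nothing more can be done
None
```

I handed the job in with all three brass buckles in the case, the lid shut and held by its catch, and the counter showing 3; the hand-in call gave no verdict back.

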